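Try the dispensing syringes and reject the sticking one

TASK

Before the flux syringes in the grey rack are filled, try each of the three: push its plunger down as far as it will go. Leave those whose plunger runs fully home standing in their holes with the plunger down, and put any whose plunger sticks part-way into the empty square metal pot.

Things in the scene. Friction and masses are not known exactly. Their poses are not given: they have to be found in the camera images.
- syringe_k_collar (a point): One of three alike amber-brown syringes with white plungers, upright in the grey rack, about 60 g. This point: on its axis, middle of the ribbed grip collar (28 mm across, 18 mm high) at the top of the barrel, 87 mm above the table; z up along it. Grip the collar, fingers across the row. Barrel below 20 mm across, lower end 81 mm below this point, 40 mm deep in its hole. Plunger on top.
- syringe_k_plunger (a joint): Plunger of syringe_k, metres pushed in: 0 = out, 0.025 = fully home; starts at 0 to 0.005. Thumb disc 26 mm across, its top 38 mm above the collar point at 0, 13 mm at home. A sound one slides under about 3 N and stays where left (no spring); one that sticks stops dead at about 0.008, pushed harder or not (8 to 12 N is plenty).
- syringe_m_collar (a point): One of three alike amber-brown syringes with white plungers, upright in the grey rack, about 60 g. This point: on its axis, middle of the ribbed grip collar (28 mm across, 18 mm high) at the top of the barrel, 87 mm above the table; z up along it. Grip the collar, fingers across the row. Barrel below 20 mm across, lower end 81 mm below this point, 40 mm deep in its hole. Plunger on top.
- syringe_m_plunger (a joint): Plunger of syringe_m, metres pushed in: 0 = out, 0.025 = fully home; starts at 0 to 0.005. Thumb disc 26 mm across, its top 38 mm above the collar point at 0, 13 mm at home. A sound one slides under about 3 N and stays where left (no spring); one that sticks stops dead at about 0.008, pushed harder or not (8 to 12 N is plenty).
- syringe_t_collar (a point): One of three alike amber-brown syringes with white plungers, upright in the grey rack, about 60 g. This point: on its axis, middle of the ribbed grip collar (28 mm across, 18 mm high) at the top of the barrel, 87 mm above the table; z up along it. Grip the collar, fingers across the row. Barrel below 20 mm across, lower end 81 mm below this point, 40 mm deep in its hole. Plunger on top.
- syringe_t_plunger (a joint): Plunger of syringe_t, metres pushed in: 0 = out, 0.025 = fully home; starts at 0 to 0.005. Thumb disc 26 mm across, its top 38 mm above the collar point at 0, 13 mm at home. A sound one slides under about 3 N and stays where left (no spring); one that sticks stops dead at about 0.008, pushed harder or not (8 to 12 N is plenty).
- pot: Reject pot: the empty square open-topped aluminium pot, 78 x 78 mm outside, 70 mm high, walls and floor 4 mm, fixed to the table; origin at the centre of its underside, z up, x and y along its sides. (The round black pot full of hand tools is something else.)
- rack: Low grey rack fixed to the table, 70 mm (x) by 270 mm (y), 46 mm high, origin at the centre of its underside; four 24 mm holes, 40 mm deep, in a row along y, 66 mm apart. Three hold the syringes, the fourth a grey marker pen with a black cap (top 108 mm above the table), in any order.
Not all that is in view belongs to the job. Leave any green look-alike of the part that bears syringe_k_collar alone.

How it is judged:
At the end, for the whole second after the job is handed in: Both sound syringes stand in their holes (within 20 mm of their start, under 14 degrees of tilt), plungers at least 21 mm in; the sticking one, pushed at least 6.5 mm in, rests in the square pot, one end down between its walls, collar within 85 mm of the pot centre, 30 to 105 mm up (value of joint each of syringe_k_plunger, syringe_t_plunger above 0.021 m and distance of each of syringe_k_collar, syringe_t_collar from where it was at the start of the episode below 0.02 m and angle between each of syringe_k_collar, syringe_t_collar's own z axis and vertical below 0.25 rad and value of joint syringe_m_plunger above 0.0065 m and horizontal distance between syringe_m_collar and pot below 0.085 m and height (world z) of syringe_m_collar between 0.03 and 0.105 m and contact force between syringe_m and pot above 0.05 N and ((x of syringe_m in the frame of pot between -0.037 and 0.037 m and y of syringe_m in the frame of pot between -0.037 and 0.037 m and height (world z) of syringe_m below 0.05 m) or (x of syringe_m_collar in the frame of pot between -0.025 and 0.025 m and y of syringe_m_collar in the frame of pot between -0.025 and 0.025 m and height (world z) of syringe_m_collar below 0.07 m))); the robot touches nothing.
It also fails if it takes over 64 s, if anything falls off the work surface, if the arm or the gripper's body presses on something with over 40 N, if the wrist force passes 120 N, or if a joint passes its speed limit or range.

ROBOT

A 6-joint arm with a two-finger parallel gripper is mounted at the origin on the work surface. World frame = base frame: x ahead of the robot, y to its left, z up, the work surface at z = 0. Lengths are in m, angles in rad, forces in N, time in s.
With the tool pointing down it reaches from about 0.35 to 0.975 m from the base axis. Payload 4.9 kg.
Tool frame: the origin (TCP) lies midway between the tips of the shut fingers; the grasp point (between the pads) lies behind it (manip.tcp_to_grasp is the z of the grasp point in the tool frame, in m); z points along the fingers, y is the direction in which the jaws open and shut (so a half turn about z gives the same grasp; the last joint's range is limited). The gripper opens to 85 mm and grips with 20 to 120 N. Pads are 22 mm wide; open, the fingers measure 114 mm over their backs; the gripper's body (76 mm by 85 mm) begins 54 mm behind the grasp point. The pads swing forward as they close: fully open they stand 13 mm farther back than shut.
Start: joints at [-1.368, 0.053, 1.613, -0, 1.476, -0.119], TCP at [0.198, -0.593, 0.231] pointing down, gripper open.
Joint ranges: [-3.01, 3.01], [-1.01, 2.22], [0.06, 2.58], [-1.02, 4.17], [0.09, 2.62], [-3.14, 3.14]. Speed limits (rad/s): [2.57, 2.57, 3.14, 3.14, 3.14, 3.14].

INTERFACE

Orientations are given as a unit quaternion [w, x, y, z].
In Python, from plant import status, vision, order, regions_of, manip gives the robot as it stands. The module is installed in compiled form; this text tells all that it offers.
- The arm moves only by the shell command python3 -m crank 'ROWS'. ROWS is JSON, one flat list of numbers, 5 for each row, row after row: the shift along the tool's x, y, z in mm, then the turn about the tool's z in degrees, then the opening in per cent of the stroke, from 0 (shut) to 100 (fully open). In form: [tx, ty, tz, yaw, fingers, tx, ty, tz, yaw, fingers, ...]. A call has exactly 10 rows; each row is the pose to reach, as a shift and turn from the pose commanded when the call began, along the tool's axes at that moment; what a row does not reach only later rows make up. A row lasts 1/10 s, in which the tool goes at most 50 mm and 8.59 degrees, less where a joint would pass 70% of its speed; a pose out of reach is approached as far as the arm can. A call with a gripper value outside its range is refused whole. The fingers move at their own pace and stop on an object; the grip force is fixed at half the most. Time passes only in rows, so rows that repeat a pose let the fingers close, or fill a call up. It gives the time, the measured TCP pose, the force and the opening at its end, in the units of the state.
- status.state(): the state, without advancing time (a new reading comes with each control period).
- vision.grab_frame(name): name is "scene" or "side" or "wrist"; returns (picture, depth): 420x560x3 uint8, red, green, blue; 420x560 float32, m along the optical axis (not along the pixel's ray), 0 where there is no reading.
- vision.get_calibration(name): a dict with "camera_matrix" (3x3 intrinsics, pixels), "R" (3x3) and "t" (3): a world point X has camera coordinates R X + t. Camera axes: x right, y down, z forward; pixel columns grow to the right and rows downward; lengths in m; the calibration is good to about 2 mm. The wrist camera is an equidistant fisheye: a pixel r from the principal point sees the ray r / f radians off the axis. A picture is of the moment at which its call begins: read the wrist's pose just before it. get_calibration takes no time and is no camera call; for the wrist camera it gives the pose at the moment of the call.
- order.job_done(): hands the job in, once; it reports no verdict.
Trained networks look in the newest picture that a camera, given by its name, has taken for a name from the list of things; names that differ only in an ending like _2 or _b are one class to them, and where a whole thing is asked for, a point or a joint stands for the part that bears it (a point fixed in the world has none). Each returns a list of dicts, best first, with "confidence" (0 to 1); they miss things now and then, are a little off and sometimes report something else, mostly with a low value. They report only what shows in the picture. A call takes as long as a camera call. They do not tell look-alikes from the thing itself.
- regions_of(camera, name): "region" (420x560 bool, what is visible of it) and "extent" ([centre column, centre row, width, height] in pixels, round what is visible of it).
The state is a dict: "time": time; "joint_pos": joint angles; "joint_vel": joint speeds; "joint_efforts": joint torques, N m; "tool_pos": TCP position; "tool_rot": TCP orientation; "contact_force": force on the tool from outside, world axes, zero at the start; "ft_torque": the same for the moment, N m; "gripper_width": opening from 0.0 (shut) to 1.0 (fully open).
Only numpy, scipy, OpenCV 4.12 (cv2) and the standard library are available. Lean on these libraries where they do the work, as an engineer would, in place of code of your own. Each camera call takes 0.05 s, during which the arm holds its last target. There are 200 camera calls.

## Working session

There is one attempt and no reset: what is moved stays moved. The work goes in short steps, Python scripts to look and compute and a shell command to move; the robot and the scene stay as the last step left them, time stands still between calls to the robot, and variables do not carry over. Pictures are saved under pics/ and viewed, on a budget of 10 in all, crops included, one or two more only if the job needs it, and the job is handed in when it is done.

```bash
mkdir -p pics; cat > h.py <<'E'
import numpy as np, cv2
from plant import status, vision, order, regions_of, manip
def back(cam, px, z=None, depth=None):
    """pixel + depth -> world (pinhole cams)"""
    c=vision.get_calibration(cam); K=np.array(c["camera_matrix"]);R=np.array(c["R"]);t=np.array(c["t"])
    ray=np.linalg.inv(K)@np.array([px[0],px[1],1.0])
    if depth is not None: return R.T@(ray*depth-t)
    o=-R.T@t; d=R.T@ray; return o+d*(z-o[2])/d[2]
def cloud(cam, depth):
    c=vision.get_calibration(cam); K=np.array(c["camera_matrix"]);R=np.array(c["R"]);t=np.array(c["t"])
    v,u=np.mgrid[:depth.shape[0],:depth.shape[1]]
    p=np.stack([(u-K[0,2])/K[0,0]*depth,(v-K[1,2])/K[1,1]*depth,depth],-1)
    return (p-t)@R
def save(img,name): cv2.imwrite("pics/"+name,img[...,::-1])
E
python3 - <<'E'
from h import *
print(status.state(), manip.tcp_to_grasp)
ims=[]
for cam in ["scene","side"]:
    im,d=vision.grab_frame(cam); np.save(cam+"_d.npy",d); np.save(cam+"_i.npy",im); P=cloud(cam,d); save(im,cam+"0.png")
    for n in ["syringe_k_collar","pot","rack"]:
        for r in regions_of(cam,n):
            m=r["region"]&(d>0); print(cam,n,round(r["confidence"],2),np.round(r["extent"]),np.round(np.median(P[m],0),3),np.round(np.percentile(P[m],[2,98],axis=0),3).tolist())
E
```

```text
{'time': 0.0, 'joint_pos': array([-1.36796229e+00,  5.33485020e-02,  1.61428214e+00, -1.34300308e-05,
        1.47602081e+00, -1.19001824e-01]), 'joint_vel': array([ 0.00042851, -0.00058614,  0.00031923, -0.00075753, -0.00122847,
       -0.00064524]), 'joint_efforts': array([ 2.94909814e-04, -3.93674433e+01, -3.70181072e+01, -9.60674288e-05,
        7.08083229e-03, -6.81679737e-06]), 'tool_pos': array([ 0.19756206, -0.59229596,  0.2300753 ]), 'tool_rot': array([-1.02821281e-03,  9.87079999e-01,  1.60224894e-01, -4.98140341e-05]), 'contact_force': array([ 0.33126094, -0.13311262,  0.5357466 ]), 'ft_torque': array([-0.01573357,  0.00583667, -0.0321491 ]), 'gripper_width': 1.0003061026884874} -0.0187
scene syringe_k_collar 0.84 [371. 215.  21.  43.] [0.615 0.109 0.085] [[0.552, 0.1, 0.01], [0.624, 0.142, 0.122]]
scene syringe_k_collar 0.69 [345. 184.  12.  28.] [0.519 0.093 0.095] [[0.503, 0.083, 0.046], [0.527, 0.109, 0.126]]
scene pot 0.94 [185. 269.  44.  49.] [ 0.564 -0.295  0.038] [[0.528, -0.34, 0.003], [0.621, -0.249, 0.072]]
scene rack 0.86 [354. 201. 117.  58.] [0.537 0.106 0.046] [[0.481, -0.006, 0.006], [0.557, 0.256, 0.05]]
side syringe_k_collar 0.55 [287. 169.  14.  48.] [0.608 0.105 0.072] [[0.597, 0.098, 0.0], [0.642, 0.259, 0.12]]
side syringe_k_collar 0.48 [242. 161.  12.  21.] [0.513 0.093 0.106] [[0.501, 0.083, 0.09], [0.525, 0.104, 0.125]]
side pot 0.88 [304. 337.  56.  78.] [ 0.571 -0.282  0.033] [[0.526, -0.343, 0.001], [0.615, -0.249, 0.071]]
side rack 0.75 [246. 188.  33.  87.] [0.506 0.047 0.046] [[0.475, -0.008, 0.002], [0.549, 0.258, 0.08]]
```

```bash
python3 - <<'E'
from h import *
a=np.load("scene_i.npy")[130:330,120:460]; b=np.load("side_i.npy")[110:400,180:400]
a=cv2.resize(a,None,fx=1.9,fy=1.9,interpolation=3)[:, :]; 
b=cv2.resize(b,None,fx=1.9,fy=1.9,interpolation=3)
save(a,"a.png"); save(b,"b.png")
for cam in ["scene","side"]:
    P=cloud(cam,np.load(cam+"_d.npy"));v=np.load(cam+"_d.npy")>0
    m=v&(P[...,2]>.075)&(P[...,2]<.2)&(P[...,0]>.42)&(P[...,0]<.7)&(P[...,1]>-.1)&(P[...,1]<.35)
    n,l,s,c=cv2.connectedComponentsWithStats(m.astype(np.uint8))
    for i in range(1,n):
        if s[i,4]>8: 
            q=P[l==i]; print(cam,np.round(c[i]),s[i,4],np.round(q.min(0),3),np.round(q.max(0),3))
E
```

```text
scene [397. 168.] 132 [0.512 0.217 0.075] [0.532 0.237 0.112]
scene [372. 173.] 232 [0.501 0.147 0.075] [0.532 0.175 0.125]
scene [345. 179.] 235 [0.5   0.081 0.076] [0.528 0.11  0.127]
scene [318. 186.] 250 [0.496 0.016 0.075] [0.525 0.043 0.129]
scene [373. 208.] 262 [0.597 0.098 0.076] [0.626 0.127 0.123]
side [241. 165.] 677 [0.494 0.014 0.075] [0.531 0.233 0.126]
side [284. 159.] 225 [0.595 0.096 0.075] [0.623 0.124 0.121]
```

View pics/a.png

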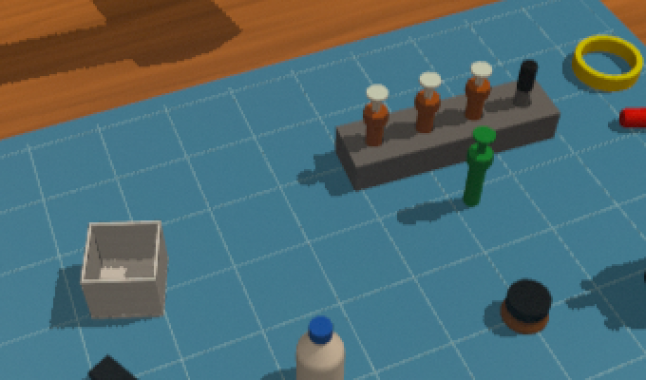

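View pics/b.png

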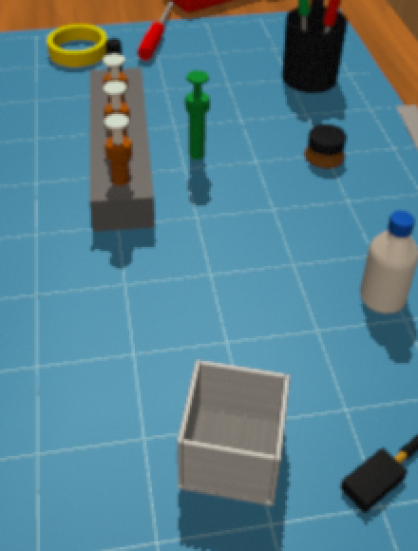

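The scene view shows three amber syringes in the rack at full-image pixels (318,186), (345,179) and (372,173), and the black-capped marker at (397,168). The green look-alike at (373,208) stands outside the rack, so I leave it alone. The square pot is at (185,269), and the round tool pot is behind.

Next I work out the pot's pose and the first move.

```bash
cat >> h.py <<'E'
from scipy.spatial.transform import Rotation as Rn
def rel(target, yangle=None):
    """world target TCP -> tool shift mm; yangle: desired heading (deg) of tool y -> yaw"""
    s=status.state(); q=s["tool_rot"]; R=Rn.from_quat([*q[1:],q[0]]).as_matrix()
    d=R.T@(np.array(target)-s["tool_pos"])*1000
    a=np.degrees(np.arctan2(R[1,1],R[0,1])); yaw=None
    if yangle is not None: yaw=-((yangle-a+90)%180-90)
    print("shift",np.round(d,1),"yaw",yaw,"tool-z",np.round(R[:,2],3))
E
python3 - <<'E'
from h import *
pts=[]
for cam in ["scene","side"]:
    d=np.load(cam+"_d.npy");P=cloud(cam,d)
    m=(d>0)&(P[...,2]>.062)&(P[...,2]<.08)&(abs(P[...,0]-.57)<.07)&(abs(P[...,1]+.295)<.07)
    q=P[m][:,:2]; print(cam,m.sum(),cv2.minAreaRect((q*1000).astype(np.float32))); pts.append(q)
rel([.5105,.0295,.16],-3.2)
E
```

```text
scene 457 ((573.4404296875, -294.4783020019531), (78.78276824951172, 82.02426147460938), 69.85261535644531)
side 751 ((571.7405395507812, -295.09912109375), (80.53160858154297, 77.99603271484375), 69.85897827148438)
shift [ 493.6 -491.4   71.3] yaw -68.36365326131579 tool-z [-0.  0. -1.]
```

Pot centre is about (0.5725, -0.295), with its sides turned 20° off the world axes. I go to syringe A with the fingers shut.

```bash
python3 -m crank '[30,-30,0,-7,0, 65,-65,0,-14,0, 100,-100,0,-21,0, 135,-135,0,-28,0, 170,-170,0,-35,0, 205,-205,0,-42,0, 240,-240,0,-49,0, 275,-275,0,-56,0, 310,-310,0,-62,0, 345,-345,0,-68.4,0]'; python3 - <<'E'
from h import *
rel([.5105,.0295,.16],-3.2)
E
```

```text
time: 1.4
tool_pos: [0.4164, -0.1547, 0.2317]
tool_rot: [0.001, 0.725, 0.689, 0.0]
contact_force: [0.8, -1.3, -0.2]
gripper_width: -0.002
shift [188.8  84.5  71.7] yaw 0.2740089889784656 tool-z [ 0.001 -0.001 -1.   ]
```

```bash
python3 -m crank '[35,16,8,0,0, 70,32,15,0,0, 105,48,22,0,0, 140,64,30,0,0, 170,77,36,0,0, 189,84.5,40,0,0, 189,84.5,40,0,0, 189,84.5,40,0,0, 189,84.5,40,0,0, 189,84.5,40,0,0]'; python3 - <<'E'
from h import *
rel([.5105,.0295,.135],-3.2)
c=vision.get_calibration("wrist"); im,d=vision.grab_frame("wrist"); np.save("w_d.npy",d); save(im,"w0.png")
print(c)
K=np.array(c["camera_matrix"]);R=np.array(c["R"]);t=np.array(c["t"])
v,u=np.mgrid[:420,:560]; x=(u-K[0,2])/K[0,0]; y=(v-K[1,2])/K[1,1]; r=np.hypot(x,y)+1e-9
s=np.tan(np.minimum(r,1.5))/r
P=(np.stack([x*s*d,y*s*d,d],-1)-t)@R
m=(d>0)&(P[...,2]>.095)&(P[...,2]<.135)&(P[...,0]>.45)&(P[...,0]<.66)&(P[...,1]>-.05)&(P[...,1]<.3)&(r<1.4)
n,l,st,ct=cv2.connectedComponentsWithStats(m.astype(np.uint8))
for i in range(1,n):
    if st[i,4]>20:
        q=P[l==i]; print(np.round(ct[i]),st[i,4],np.round(q.min(0),3),np.round(q.max(0),3),np.round(np.median(q,0),4))
E
```

```text
time: 2.4
tool_pos: [0.5106, 0.0266, 0.1917]
tool_rot: [0.0, 0.727, 0.687, 0.0]
contact_force: [-0.9, -0.7, -0.7]
gripper_width: 0.001
shift [ 2.9 -0.3 56.7] yaw -0.04540625034098866 tool-z [ 0.001 -0.    -1.   ]
{'camera_matrix': array([[325.1922621 ,   0.        , 276.52468527],
       [  0.        , 325.1922621 , 210.19243946],
       [  0.        ,   0.        ,   1.        ]]), 'R': array([[ 9.98421110e-01, -5.61704804e-02, -4.05088737e-04],
       [-5.31225548e-02, -9.46539403e-01,  3.18184150e-01],
       [-1.82559890e-02, -3.17660253e-01, -9.48028841e-01]]), 't': array([-0.50736225,  0.02467842,  0.3612172 ])}
[273.  31.] 1353 [0.501 0.149 0.095] [0.528 0.175 0.123] [0.5152 0.1598 0.1203]
[411.  98.] 965 [0.595 0.101 0.095] [0.62  0.125 0.121] [0.607  0.1131 0.1189]
[274. 125.] 1252 [0.499 0.083 0.095] [0.526 0.109 0.126] [0.5118 0.0965 0.124 ]
[274. 216.] 1402 [0.495 0.018 0.095] [0.521 0.044 0.127] [0.508  0.0335 0.1244]
```

View pics/w0.png

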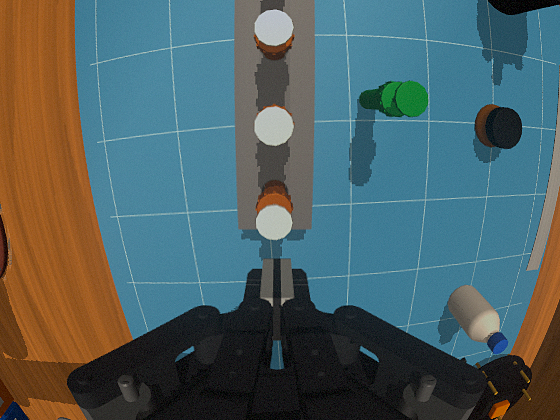

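The wrist view shows the white discs in a row at (274,216), (274,125) and (273,31), with the green one off the rack at (408,98). The choice of the three amber syringes holds. I press A slowly.

```bash
python3 -m crank '[4,-1,30,0,0, 4,-1,55,0,0, 4,-1,64,0,0, 4,-1,67,0,0, 4,-1,69,0,0, 4,-1,71,0,0, 4,-1,73,0,0, 4,-1,75,0,0, 4,-1,77,0,0, 4,-1,77,0,0]'
```

```text
time: 3.45
tool_pos: [0.5097, 0.0316, 0.1141]
tool_rot: [-0.0, 0.726, 0.687, -0.0]
contact_force: [-0.5, 0.1, 2.8]
gripper_width: 0.001
```

It has passed the 8 mm point at low force. I push on to home.

```bash
python3 -m crank '[0,0,3,0,0, 0,0,5,0,0, 0,0,7,0,0, 0,0,9,0,0, 0,0,11,0,0, 0,0,12.5,0,0, 0,0,14,0,0, 0,0,14.5,0,0, 0,0,15,0,0, 0,0,15,0,0]'
```

```text
time: 4.45
tool_pos: [0.5104, 0.0316, 0.1]
tool_rot: [0.0, 0.726, 0.687, 0.0]
contact_force: [0.0, -0.3, 4.6]
gripper_width: -0.004
```

```bash
python3 -m crank '[0,0,0.5,0,0, 0,0,1,0,0, 0,0,1,0,0, 0,0,-20,0,0, 0,0,-36,0,0, 20,0,-36,0,0, 50,0,-36,0,0, 65.5,0,-36,0,0, 65.5,0,-36,0,0, 65.5,0,-36,0,0]'; python3 - <<'E'
from h import *
rel([.513,.096,.128],-3.2)
E
```

```text
time: 5.45
tool_pos: [0.5131, 0.0968, 0.1346]
tool_rot: [-0.0, 0.726, 0.688, -0.001]
contact_force: [0.7, 0.1, -0.5]
gripper_width: -0.002
shift [-0.8 -0.   6.6] yaw 0.09028289299804726 tool-z [-0.001 -0.001 -1.   ]
```

```bash
python3 -m crank '[0,0,5,0,0, 0,0,8,0,0, 0,0,10,0,0, 0,0,12,0,0, 0,0,14,0,0, 0,0,16,0,0, 0,0,18,0,0, 0,0,20,0,0, 0,0,20,0,0, 0,0,20,0,0]'
```

```text
time: 6.45
tool_pos: [0.5132, 0.097, 0.115]
tool_rot: [-0.0, 0.726, 0.687, -0.0]
contact_force: [-1.3, 0.3, 0.5]
gripper_width: 0.003
```

```bash
python3 -m crank '[0,0,2,0,0, 0,0,4,0,0, 0,0,6,0,0, 0,0,8,0,0, 0,0,10,0,0, 0,0,12,0,0, 0,0,14,0,0, 0,0,15,0,0, 0,0,16,0,0, 0,0,16.5,0,0]'; python3 - <<'E'
from h import *
im,d=vision.grab_frame("scene"); save(cv2.resize(im[130:230,290:430],None,fx=4,fy=4,interpolation=3),"s1.png")
E
```

```text
time: 7.45
tool_pos: [0.5144, 0.097, 0.0999]
tool_rot: [0.001, 0.726, 0.687, 0.001]
contact_force: [-1.1, -0.6, 7.7]
gripper_width: -0.002
```

View pics/s1.png

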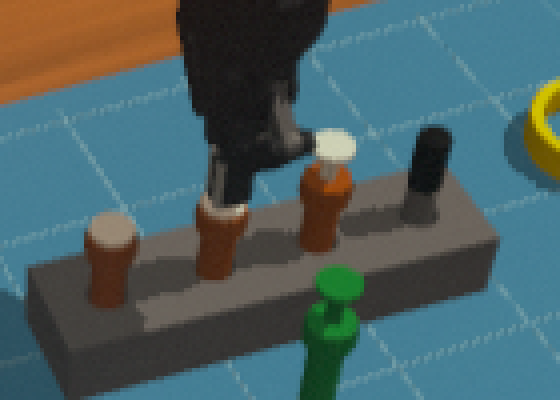

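A (about px 318) and B (about px 345) now sit home, with their discs against the collars. I move to C.

```bash
python3 -m crank '[0,0,0.3,0,0, 0,0,-20,0,0, 0,0,-35,0,0, 20,0,-35,0,0, 50,0,-35,0,0, 64,0,-35,0,0, 64,0,-35,0,0, 64,0,-30,0,0, 64,0,-26,0,0, 64,0,-24,0,0]'; python3 -m crank '[0,0,1,0,0, 0,0,2,0,0, 0,0,3,0,0, 0,0,4,0,0, 0,0,5,0,0, 0,0,6,0,0, 0,0,7,0,0, 0,0,8,0,0, 0,0,8,0,0, 0,0,8,0,0]'
```

```text
time: 8.5
tool_pos: [0.5165, 0.16, 0.1217]
tool_rot: [-0.0, 0.727, 0.687, -0.001]
contact_force: [0.1, 0.0, -0.1]
gripper_width: -0.002
time: 9.5
tool_pos: [0.5185, 0.1612, 0.1169]
tool_rot: [0.001, 0.726, 0.687, 0.002]
contact_force: [-0.2, -0.4, 8.1]
gripper_width: -0.001
```

```bash
python3 -m crank '[0,0,0.5,0,0, 0,0,1,0,0, 0,0,1.5,0,0, 0,0,1.5,0,0, 0,0,1.5,0,0, 0,0,1.5,0,0, 0,0,1.5,0,0, 0,0,1.5,0,0, 0,0,1.5,0,0, 0,0,1.5,0,0]'; python3 - <<'E'
from h import *
rel([.5155,.161,.0683],-3.2)
E
```

```text
time: 10.5
tool_pos: [0.5195, 0.1614, 0.1168]
tool_rot: [0.002, 0.726, 0.687, 0.003]
contact_force: [-0.3, 0.6, 13.0]
gripper_width: 0.004
shift [-0.6 -4.3 48.5] yaw 0.04508025768760149 tool-z [ 0.006  0.001 -1.   ]
```

C stops dead at 8 mm with 13 N on it, so it is the sticking one. I lift, open and lower over its collar.

```bash
python3 -m crank '[0,0,-20,0,0, 0,0,-50,0,70, 0,0,-50,0,70, 0,0,-50,0,70, 0,0,-50,0,70, 0,0,-50,0,70, 0,0,-50,0,70, 0,0,-50,0,70, 0,0,-50,0,70, 0,0,-50,0,70]'; python3 - <<'E'
from h import *
rel([.5155,.161,.066],-3.2)
E
```

```text
time: 11.5
tool_pos: [0.517, 0.1609, 0.1632]
tool_rot: [-0.0, 0.726, 0.687, -0.0]
contact_force: [0.4, -0.2, -0.8]
gripper_width: 0.7
shift [ 0.  -1.5 97.2] yaw 0.03431902554518729 tool-z [-0. -0. -1.]
```

```bash
python3 -m crank '[0,-1.5,25,0,70, 0,-1.5,50,0,70, 0,-1.5,75,0,70, 0,-1.5,90,0,70, 0,-1.5,97,0,70, 0,-1.5,97,0,70, 0,-1.5,97,0,70, 0,-1.5,97,0,70, 0,-1.5,97,0,50, 0,-1.5,97,0,40]'; python3 -m crank '[0,0,0,0,25, 0,0,0,0,20, 0,0,0,0,10, 0,0,0,0,10, 0,0,0,0,10, 0,0,0,0,10, 0,0,0,0,10, 0,0,0,0,10, 0,0,0,0,10, 0,0,0,0,10]'
```

```text
time: 12.5
tool_pos: [0.516, 0.1611, 0.0671]
tool_rot: [0.0, 0.726, 0.687, 0.001]
contact_force: [-0.7, -1.1, -0.2]
gripper_width: 0.402
time: 13.5
tool_pos: [0.516, 0.1611, 0.067]
tool_rot: [0.0, 0.726, 0.687, 0.0]
contact_force: [-1.9, -0.8, 5.5]
gripper_width: 0.304
```

```bash
python3 -m crank '[0,0,-5,0,10, 0,0,-15,0,10, 0,0,-25,0,10, 0,0,-35,0,10, 0,0,-50,0,10, 0,0,-70,0,10, 0,0,-95,0,10, 0,0,-120,0,10, 0,0,-135,0,10, 0,0,-135,0,10]'; python3 - <<'E'
from h import *
im,d=vision.grab_frame("scene"); save(cv2.resize(im[70:230,290:430],None,fx=3.5,fy=3.5,interpolation=3),"s2.png")
rel([.5725,-.295,.20],-20)
rel([.5725,-.295,.20],70)
E
```

```text
time: 14.5
tool_pos: [0.5172, 0.1613, 0.2051]
tool_rot: [0.002, 0.726, 0.687, 0.003]
contact_force: [0.3, -0.0, -0.0]
gripper_width: 0.308
shift [-452.3   81.4    2.7] yaw 16.83599898942319 tool-z [ 0.003  0.    -1.   ]
shift [-452.3   81.4    2.7] yaw -73.16400101057684 tool-z [ 0.003  0.    -1.   ]
```

View pics/s2.png

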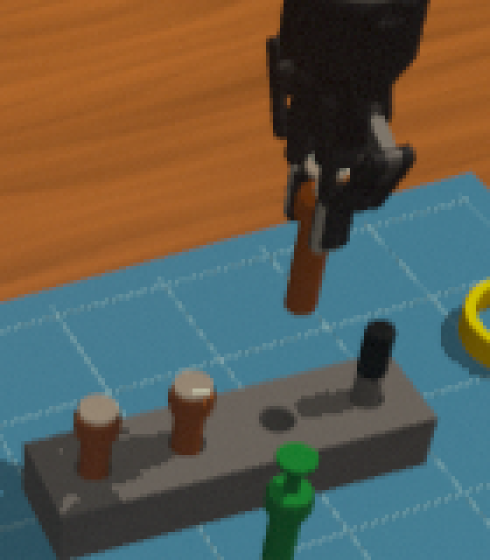

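The syringe is held nearly upright and clear of its hole, and A and B stand undisturbed. I carry it to the pot.

```bash
python3 -m crank '[-15,3,0,0,10, -50,9,0,0,10, -95,17,0,3,10, -140,25,0,6,10, -185,33,0,9,10, -230,41,0,12,10, -275,50,0,15,10, -320,58,0,17,10, -360,65,0,17,10, -395,71,0,17,10]';  python3 -m crank '[-14,17,0,0,10, -25,7,0,0,10, -35,8,0,0,10, -35,8,0,0,10, -35,8,0,0,10, -35,8,0,0,10, -35,8,0,0,10, -35,8,0,0,10, -35,8,0,0,10, -35,8,0,0,10]'; python3 - <<'E'
from h import *
rel([.5725,-.295,.077],-20)
im,d=vision.grab_frame("side"); save(cv2.resize(im[150:400,180:420],None,fx=2.3,fy=2.3,interpolation=3),"s3.png")
E
```

```text
time: 15.55
tool_pos: [0.563, -0.2401, 0.1989]
tool_rot: [-0.002, 0.82, 0.572, -0.001]
contact_force: [0.4, -0.3, -0.5]
gripper_width: 0.307
time: 16.55
tool_pos: [0.5602, -0.2727, 0.2013]
tool_rot: [0.0, 0.82, 0.573, 0.0]
contact_force: [0.7, 0.8, -1.2]
gripper_width: 0.304
shift [-16.7  19.2 124.4] yaw -0.1410919024694124 tool-z [ 0. -0. -1.]
```

View pics/s3.png

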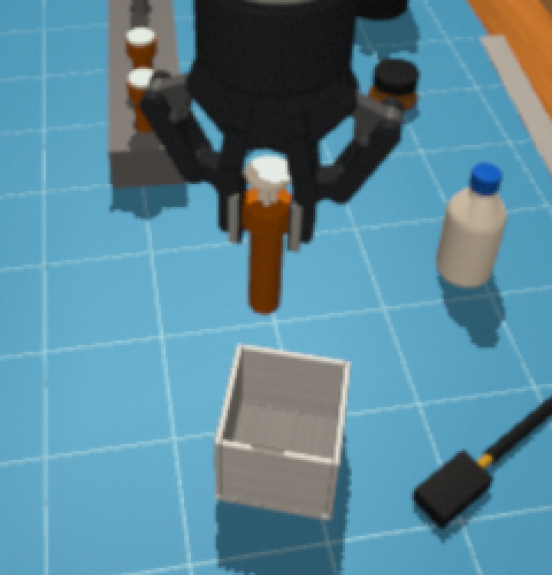

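The syringe hangs upright above and behind the pot. I centre it, then lower it.

```bash
python3 -m crank '[-17,19,0,0,10, -17,19,10,0,10, -17,19,35,0,10, -17,19,60,0,10, -17,19,85,0,10, -17,19,105,0,10, -17,19,116,0,10, -17,19,124,0,10, -17,19,124,0,10, -17,19,124,0,10]'; python3 -m crank '[0,0,0,0,33, 0,0,0,0,40, 0,0,0,0,45, 0,0,0,0,50, 0,0,0,0,60, 0,0,0,0,75, 0,0,0,0,75, 0,0,0,0,75, 0,0,0,0,75, 0,0,0,0,75]'; python3 - <<'E'
from h import *
im,d=vision.grab_frame("side"); save(cv2.resize(im[150:400,180:420],None,fx=2.3,fy=2.3,interpolation=3),"s4.png")
E
```

```text
time: 17.6
tool_pos: [0.5726, -0.2958, 0.0783]
tool_rot: [0.001, 0.82, 0.572, 0.0]
contact_force: [-0.4, -0.5, -0.1]
gripper_width: 0.306
time: 18.6
tool_pos: [0.572, -0.2955, 0.0773]
tool_rot: [-0.0, 0.82, 0.572, -0.0]
contact_force: [-0.0, -0.2, -0.4]
gripper_width: 0.753
```

View pics/s4.png

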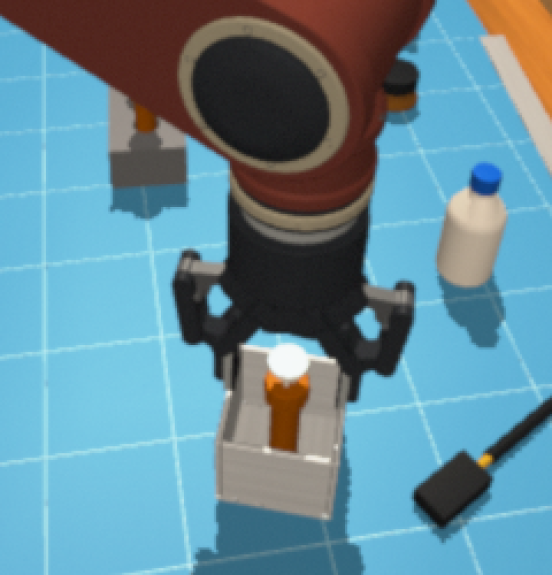

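Syringe C is released in the pot and stands near its middle. I retreat straight up and look again.

```bash
python3 -m crank '[0,0,-10,0,75, 0,0,-25,0,75, 0,0,-45,0,75, 0,0,-70,0,75, 0,0,-100,0,75, 0,0,-140,0,75, -20,0,-160,0,75, -60,0,-160,0,75, -100,0,-160,0,75, -140,0,-160,0,75]'; python3 -m crank '[-40,0,0,0,75, -60,0,0,0,75, -60,0,0,0,75, -60,0,0,0,75, -60,0,0,0,75, -60,0,0,0,75, -60,0,0,0,75, -60,0,0,0,75, -60,0,0,0,75, -60,0,0,0,75]'; python3 - <<'E'
from h import *
im,d=vision.grab_frame("scene"); a=cv2.resize(im[130:330,120:460],None,fx=1.9,fy=1.9,interpolation=3)
im2,d2=vision.grab_frame("side"); b=cv2.resize(im2[150:400,220:400],None,fx=1.52,fy=1.52,interpolation=3)
b=b[:380]; save(np.hstack([a[:380,:500],b[:380]]),"s5.png")
for cam,D in [("scene",d),("side",d2)]:
    P=cloud(cam,D)
    for nm,c in [("pot",(.5725,-.295)),("A",(.5095,.031)),("B",(.513,.096))]:
        r=.09 if nm=="pot" else .025
        m=(D>0)&(P[...,2]>.082)&(P[...,2]<.15)&(np.hypot(P[...,0]-c[0],P[...,1]-c[1])<r)
        if m.sum(): print(cam,nm,m.sum(),np.round(P[m].min(0),3),np.round(P[m].max(0),3))
E
```

```text
time: 19.65
tool_pos: [0.5236, -0.4283, 0.24]
tool_rot: [0.002, 0.82, 0.573, 0.0]
contact_force: [0.2, -0.2, 0.5]
gripper_width: 0.75
time: 20.65
tool_pos: [0.5032, -0.4831, 0.2373]
tool_rot: [-0.0, 0.82, 0.572, 0.0]
contact_force: [0.8, -0.3, 0.2]
gripper_width: 0.749
scene pot 271 [ 0.56  -0.31   0.082] [ 0.589 -0.281  0.119]
scene A 162 [0.497 0.016 0.082] [0.527 0.043 0.104]
scene B 158 [0.5   0.081 0.082] [0.529 0.108 0.106]
```

View pics/s5.png

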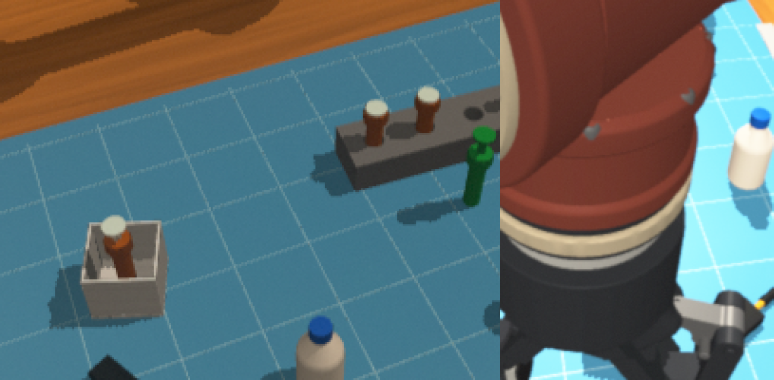

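The scene view shows A at (375,125) and B at (427,110) standing home. C is in the pot at about (115,245), but it looks slanted, so I check whether it is settled.

```bash
python3 -m crank '[-40,0,-20,0,75, -70,0,-40,0,75, -100,0,-50,0,75, -100,0,-50,0,75, -100,0,-50,0,75, -100,0,-50,0,75, -100,0,-50,0,75, -100,0,-50,0,75, -100,0,-50,0,75, -100,0,-50,0,75]'; python3 - <<'E'
from h import *
im,d=vision.grab_frame("scene"); save(cv2.resize(im[235:305,150:220],None,fx=7,fy=7,interpolation=3),"s6.png")
P=cloud("scene",d); hsv=cv2.cvtColor(im,cv2.COLOR_RGB2HSV)
g=(d>0)&(np.hypot(P[...,0]-.5725,P[...,1]+.295)<.06)
amber=g&(hsv[...,1]>120)&((hsv[...,0]<20)); 
for lo,hi in [(.01,.03),(.03,.05),(.05,.07),(.075,.1),(.105,.13)]:
    m=(amber if hi<.101 else g)&(P[...,2]>lo)&(P[...,2]<hi)
    if m.sum(): print(lo,m.sum(),np.round(np.median(P[m],0),3),np.round(P[m].min(0),3),np.round(P[m].max(0),3))
E
```

```text
time: 21.75
tool_pos: [0.4688, -0.5767, 0.2872]
tool_rot: [-0.0, 0.82, 0.573, -0.0]
contact_force: [0.2, 0.0, -0.1]
gripper_width: 0.752
0.03 44 [ 0.581 -0.294  0.042] [ 0.575 -0.304  0.03 ] [ 0.584 -0.287  0.05 ]
0.05 56 [ 0.581 -0.296  0.061] [ 0.576 -0.304  0.051] [ 0.585 -0.286  0.07 ]
0.075 145 [ 0.581 -0.295  0.093] [ 0.567 -0.309  0.077] [ 0.588 -0.281  0.097]
0.105 119 [ 0.575 -0.295  0.116] [ 0.561 -0.307  0.112] [ 0.587 -0.282  0.119]
```

View pics/s6.png

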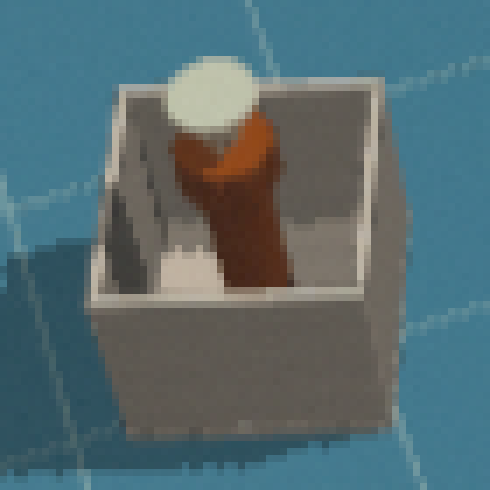

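```bash
python3 -c "
from plant import order; print(order.job_done())"
```

```text
the job is handed in; nothing more can be done
None
```

I tried all three syringes, put the one that sticks in the square pot, and handed the job in at about 22 s of the 64 s allowed. No verdict is reported.

- **Sound syringes:** The two at y ≈ 0.03 and y ≈ 0.10 ran fully home. The push ended with the disc top at about 0.100 m: the first read 4.6 N before a final 1 mm push, the second 7.7 N. Both still stand in their holes with the plungers down.
- **Sticking syringe:** The one at y ≈ 0.16 stopped dead with its disc top at 0.117 m, about 8 mm in, and did not move when the force rose from 8 to 13 N. It now stands upright near the middle of the square pot.
- **Last checks:**
  - In the last scene picture, the potted syringe's barrel stays at the same position at every height. It only looked slanted because of perspective.
  - Its disc top read about 0.116 to 0.119 m, which puts the collar near 0.085 m.
  - The sound discs read 0.104 to 0.106 m at most. Depth readings run a few millimetres high, so I trust the contact heights.
  - The arm was clear of everything, with force readings near zero.
  - The last side view of the pot was blocked by the arm and gave no second check.

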